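Load the tall sample vial into the photometer

ROBOT

A 6-joint arm with a two-finger parallel gripper is mounted at the origin on the work surface. World frame = base frame: x ahead of the robot, y to its left, z up, the work surface at z = 0. Lengths are in m, angles in rad, forces in N, time in s.
With the tool pointing down it reaches from about 0.275 to 0.875 m from the base axis. Payload 12.5 kg.
Tool frame: the origin (TCP) lies on the centre line of the jaws, within the pads' length; the fingertips stand 17 mm ahead of it and the grasp point (between the pads) lies 2 mm behind it; z points along the fingers, y is the line along which they close (so a half turn about z gives the same grasp; the last joint's range is limited). The gripper opens to 85 mm and grips with 20 to 120 N. Pads are 22 mm wide; open, the fingers measure 114 mm over their backs; the gripper's body (76 mm by 85 mm) begins 54 mm behind the grasp point. The pads swing forward as they close: fully open they stand 13 mm farther back than shut.
Start: joints at [1.265, 0.351, 1.652, -0, 1.139, -0.085], TCP at [0.12, 0.537, 0.248] pointing down, gripper open.
Joint ranges: [-2.75, 2.75], [-0.79, 2.1], [0.01, 2.65], [-1.57, 4.71], [0.07, 3.14], [-2.87, 2.87]. Speed limits (rad/s): [2.22, 2.22, 2.79, 3.14, 3.14, 3.14].

INTERFACE

Orientations are given as a unit quaternion [x, y, z, w].
In Python, from bench import * gives the robot as it stands.
- The arm moves only by the tool step_arm, never from a script. Its argument "plan" is a list of rows, each an object with "offset": the shift along the tool's x, y, z in units of 30 mm (1.0 is 30 mm), a list of three; "delta_rot": the turn, a rotation vector about the tool's x, y, z in degrees, a list of three; "grip": the opening, from 0 (shut) to 1 (fully open). In form: [{"offset": [tx, ty, tz], "delta_rot": [wx, wy, wz], "grip": grip}, ...]. A call has 1 to 20 rows; each row shifts and turns the commanded pose from where the row before left it, along the tool's axes as they then stand; what a row does not reach is not made up. A row lasts 1/10 s, in which the tool goes at most 50 mm and 8.59 degrees, less where a joint would pass 70% of its speed; a pose out of reach is approached as far as the arm can. A call is refused whole if a number of a shift passes 1 or a number of a turn 8.59, either way. A call with a gripper value outside its range is refused whole. The fingers move at their own pace and stop on an object; "force" is the grip in N (left out, the last holds). Time passes only in rows, so rows that do not move let the fingers close. It gives the time, the measured TCP pose, the force, the opening and the grip force at its end, in the units of the state.
- get_obs(): the state, without advancing time (a new reading comes with each control period).
- read_camera(name): name is "side" or "top" or "wrist"; returns a dict with "image" (400x640x3 uint8, blue, green, red), "fx", "fy", "cx", "cy" (pixels), "eye" and "attitude" of the camera in the world. Camera axes: x right, y down, z forward; pixel columns grow to the right and rows downward; lengths in m; the calibration is good to about 2 mm. A picture is of the moment at which its call begins. There is no depth.
- hand_in(): hands the job in; it is judged then, once.
The state is a dict: "time_s": time; "joints": joint angles; "qvel": joint speeds; "joint_torque": joint torques, N m; "position": TCP position; "ee_rot": TCP orientation; "wrist_force": force on the tool from outside, world axes, zero at the start; "moment": the same for the moment, N m; "width": finger opening in m; "grasp_force": force on a finger pad.
Only numpy, scipy, OpenCV 4.12 (cv2) and the standard library are available. Lean on these libraries where they do the work, as an engineer would, in place of code of your own. Each camera call takes 0.05 s, during which the arm holds its last target. There are 200 camera calls.

TASK

Pick up the tallest of the three black-capped sample vials standing on the bench and slide it, cap up, into the round grey well of the white photometer. Keep hold of it until it is fully home on the bottom of the well (do not drop it in), then let go and leave it standing there. Leave the other two vials standing where they are.

Things in the scene. Friction and masses are not known exactly. Their poses are not given: they have to be found in the camera images.
- tall_vial: the tall vial: upright closed glass cylinder 28 mm in diameter and 100 mm tall in all, with a white label band; its top 28 mm is a black cap 29 mm in diameter, to be gripped. About 60 g. Origin: centre of its underside; z points up to the cap.
- short_vial: bystander: glass vial with the same black cap, 28 mm in diameter, only 65 mm tall. Origin: centre of its underside, z up.
- wide_vial: bystander: stout glass vial with a black cap, 43 mm in diameter, 85 mm tall. Origin: centre of its underside, z up.
- well_mouth (a point): mouth centre of the well, a grey tube in the fixed white photometer: rim 83 mm above bench, bore 36 mm across, top 16 mm flares to 64 mm, flat floor 63 mm below the mouth (tall vial home: 37 mm stands out). z up, x and y along the case, whose top is 80 mm above bench and spans -90..150 mm in x and -60..200 mm in y from here; a console 107 mm above bench begins at y = 105 mm.
Not all that is in view belongs to the job. What is shaped like the tall_vial but red is not meant.

How it is judged:
By the outcome, as a careful person would: the job done as asked, in the order asked, and still so for the second after the job is handed in, with the robot touching nothing.
It also fails if it takes over 35 s, if anything falls off the work surface, if the arm or the gripper's body presses on something with over 40 N, if the wrist force passes 120 N, or if a joint passes its speed limit or range.

## Working session

There is one attempt and no reset: what is moved stays moved. The work goes in short steps, Python scripts to look and compute and a tool call to move; the robot and the scene stay as the last step left them, time stands still between calls to the robot, and variables do not carry over. Pictures are saved under pics/ and viewed, at most 10 in all, crops included, and the job is handed in when it is done.

Besides the shell and the picture viewer there is one more tool, called in YAML: its name, and indented under it one key for each argument. step_arm: Moves the arm, as the interface text tells. Its arguments: {"type":"object","properties":{"plan":{"type":"array","items":{"type":"object","properties":{"offset":{"type":"array","items":{"type":"number"}},"delta_rot":{"type":"array","items":{"type":"number"}},"grip":{"type":"number"}}}},"force":{"type":"number"}},"required":["plan"]}

```bash
mkdir -p pics; cat > h.py <<'E'
from bench import *
import numpy as np, cv2
from scipy.spatial.transform import Rotation as R
def ray(c,u,v):
    d=R.from_quat(c["attitude"]).apply([(u-c["cx"])/c["fx"],(v-c["cy"])/c["fy"],1]); return np.array(c["eye"]),d
def atz(c,u,v,z):
    e,d=ray(c,u,v); return e+d*(z-e[2])/d[2]
def proj(c,p):
    q=R.from_quat(c["attitude"]).inv().apply(np.array(p)-c["eye"]); return [c["cx"]+c["fx"]*q[0]/q[2],c["cy"]+c["fy"]*q[1]/q[2]]
E
python3 - <<'E'
from h import *
import pickle
for n in ("top","side"):
    c=read_camera(n); pickle.dump(c,open(n+".pkl","wb")); cv2.imwrite(f"pics/{n}.png",c["image"])
    print(n,c["fx"],c["cx"],c["cy"],c["eye"],c["attitude"])
print(get_obs())
E
```

```text
top 362.68022758009727 316.46286743614723 197.13218353853713 [0.42490365 0.014437   0.99828728] [ 0.70643545 -0.70524257  0.04906461 -0.03427161]
side 486.9818018990979 326.03629230008005 202.86127724786718 [0.53501551 0.66190409 0.7474251 ] [-1.14408188e-02  9.24053622e-01 -3.82091405e-01  4.10635950e-04]
{'time_s': 0.1, 'joints': array([ 1.26535963e+00,  3.51232722e-01,  1.65237324e+00,  1.98401325e-05,
        1.13906988e+00, -8.45913338e-02]), 'qvel': array([-0.00054874, -0.00150755, -0.00019533,  0.00103339,  0.00021687,
       -0.00072289]), 'joint_torque': array([ 1.57713770e-03, -5.06827497e+01, -2.91878611e+01, -1.23026161e-04,
        2.65705283e-03, -7.53824634e-05]), 'position': array([0.12036171, 0.53638221, 0.24777965]), 'ee_rot': array([ 1.10202530e-01,  9.93909004e-01, -5.29581063e-04, -1.13786800e-04]), 'wrist_force': array([-0.22735098, -0.36221944, -0.448978  ]), 'moment': array([0.020663  , 0.03661562, 0.00899425]), 'grasp_force': 0.0, 'width': 0.08526904367697505}
```

View pics/top.png

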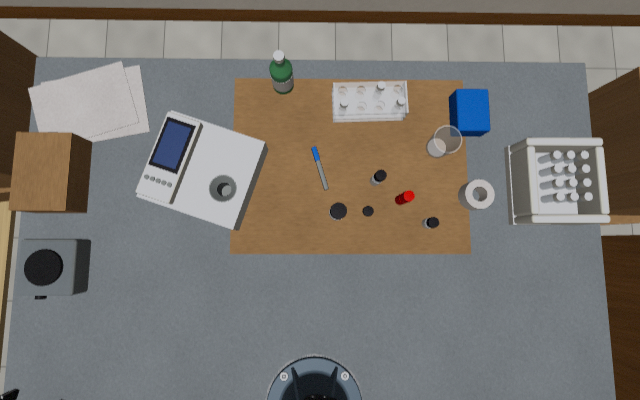

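View pics/side.png

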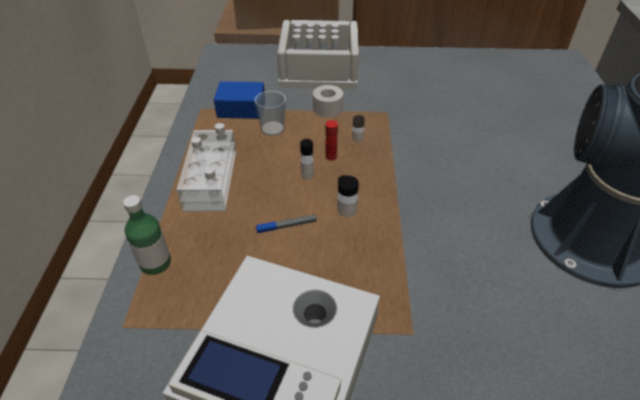

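```bash
python3 - <<'E'
from h import *
import pickle
t=pickle.load(open("top.pkl","rb"));s=pickle.load(open("side.pkl","rb"))
a=cv2.resize(t["image"][150:250,310:450],None,fx=5,fy=5,interpolation=cv2.INTER_CUBIC)
cv2.imwrite("pics/tc.png",a)
b=cv2.resize(s["image"][100:225,280:380],None,fx=4,fy=4,interpolation=cv2.INTER_CUBIC)
d=cv2.resize(t["image"][150:225,170:260],None,fx=4,fy=4,interpolation=cv2.INTER_CUBIC)
o=np.zeros((500,770,3),np.uint8);o[:500,:400]=b;o[:300,405:765]=d
cv2.imwrite("pics/sc.png",o)
for uv in [(380,176),(338,211),(368,211),(431,222),(405,198)]:
    for z in (0,.085,.1): p=atz(t,*uv,z); print(uv,p.round(3),np.round(proj(s,p)))
print(proj(t,[.12,.537,.25]))
E
```

```text
(380, 176) [ 0.603 -0.185  0.   ] [302. 171.]
(380, 176) [ 0.588 -0.168  0.085] [307. 147.]
(380, 176) [ 0.585 -0.165  0.1  ] [308. 143.]
(338, 211) [ 0.505 -0.066  0.   ] [345. 209.]
(338, 211) [ 0.498 -0.059  0.085] [350. 182.]
(338, 211) [ 0.497 -0.058  0.1  ] [350. 177.]
(368, 211) [ 0.505 -0.149  0.   ] [344. 183.]
(368, 211) [ 0.498 -0.135  0.085] [349. 158.]
(368, 211) [ 0.497 -0.133  0.1  ] [350. 153.]
(431, 222) [ 0.475 -0.324  0.   ] [356. 136.]
(431, 222) [ 0.471 -0.295  0.085] [360. 114.]
(431, 222) [ 0.47 -0.29  0.1 ] [361. 110.]
(405, 198) [ 0.542 -0.253  0.   ] [329. 153.]
(405, 198) [ 0.532 -0.23   0.085] [334. 130.]
(405, 198) [ 0.53  -0.226  0.1  ] [335. 126.]
[np.float64(36.04281841152908), np.float64(399.92732119942866)]
```

View pics/tc.png

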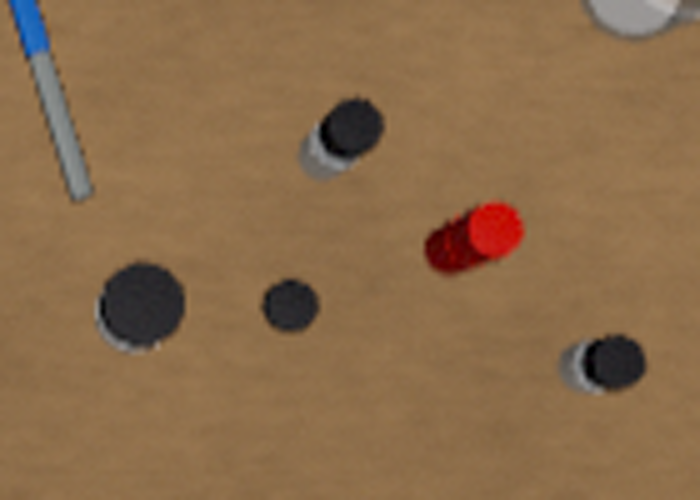

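View pics/sc.png

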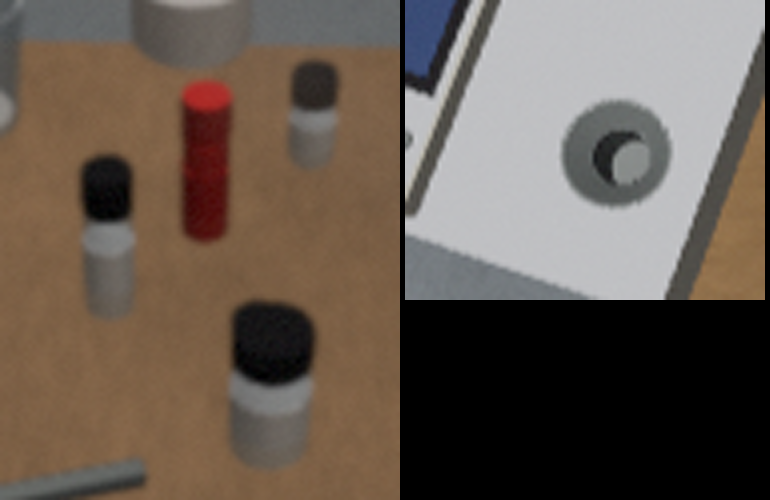

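Top crop: the tall vial's cap centre is at about (380.0,175.2), with the red decoy, short vial, wide vial and a loose flat cap nearby. The well rim centre is at about (222.4,188.1). In the side view the tall cap top is at about (306.5,141.5) and the well mouth at about (314.5,308).

```bash
python3 - <<'E'
from h import *
import pickle
t=pickle.load(open("top.pkl","rb"));s=pickle.load(open("side.pkl","rb"))
print("tall top", atz(t,380,175.2,.1),atz(s,306.4,141.2,.1)); print("tall base",atz(t,373.8,181,0),atz(s,307.2,175,0))
w1=atz(t,222.4,188.1,.083); print("well",w1,atz(s,314.5,308,.083),proj(s,w1))
# rim reprojection overlay + vial reprojection in the side view
o=s["image"].copy()
sc=6; x0,y0=280,280
im=cv2.resize(o[y0:345,x0:360],None,fx=sc,fy=sc,interpolation=cv2.INTER_CUBIC)
for r,z,col in((.032,.083,(0,0,255)),(.018,.067,(0,255,0))):
  for a in np.linspace(0,6.28,60):
    p=proj(s,[w1[0]+r*np.cos(a),w1[1]+r*np.sin(a),z]); cv2.circle(im,(int((p[0]-x0+.5)*sc),int((p[1]-y0+.5)*sc)),1,col,-1)
cv2.imwrite("pics/well.png",im)
q=R.from_quat(get_obs()["ee_rot"]).as_matrix(); print(q.round(3))
tgt=atz(t,380,175.2,.1)
print("tool units",q.T@(np.array([tgt[0],tgt[1],.2])-get_obs()["position"])/.03)
E
```

```text
tall top [ 0.58753252 -0.16462304  0.1       ] [ 0.58988225 -0.16959006  0.1       ]
tall base [ 0.58911091 -0.16681674  0.        ] [ 0.59025441 -0.17266948  0.        ]
well [0.55573518 0.23383293 0.083     ] [0.55716233 0.23512498 0.083     ] [np.float64(315.4298648559379), np.float64(307.320293388039)]
[[-0.976  0.219 -0.   ]
 [ 0.219  0.976 -0.001]
 [ 0.    -0.001 -1.   ]]
tool units [-20.31309743 -19.38623073   1.6113268 ]
```

View pics/well.png

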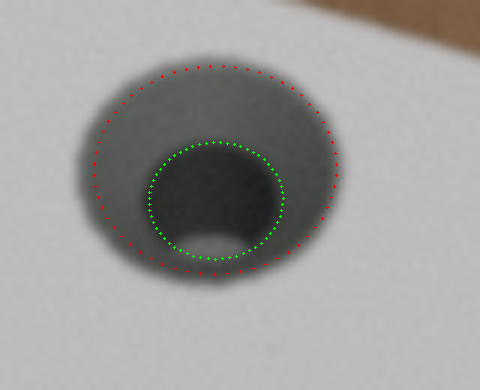

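The reprojected rim agrees with the image to about 1 mm, so the well is at about (0.557,0.234) and the vial at about (0.589,-0.168). Next I move above the vial.

step_arm:
  plan:
    - {"offset": [-0.5,-0.5,0],"grip": 0.85}
    - {"offset": [-1,-0.97,0],"grip": 0.85}
    - {"offset": [-1,-0.97,0],"grip": 0.85}
    - {"offset": [-1,-0.97,0],"grip": 0.85}
    - {"offset": [-1,-0.97,0],"grip": 0.85}
    - {"offset": [-1,-0.97,0],"grip": 0.85}
    - {"offset": [-1,-0.97,0],"grip": 0.85}
    - {"offset": [-1,-0.97,0],"grip": 0.85}
    - {"offset": [-1,-0.97,0],"grip": 0.85}
    - {"offset": [-1,-0.97,0],"grip": 0.85}
    - {"offset": [-1,-0.97,0],"grip": 0.85}
    - {"offset": [-1,-0.97,0],"grip": 0.85}
    - {"offset": [-1,-0.97,0],"grip": 0.85}
    - {"offset": [-1,-0.97,0],"grip": 0.85}
    - {"offset": [-1,-0.97,0],"grip": 0.85}
    - {"offset": [-1,-0.97,0],"grip": 0.85}
    - {"offset": [-1,-0.97,0],"grip": 0.85}
    - {"offset": [-1,-0.97,0],"grip": 0.85}
    - {"offset": [-1,-0.97,0],"grip": 0.85}
    - {"offset": [-0.5,-0.5,0],"grip": 0.85}

```text
schema error: expected keys offset, delta_rot, grip
```

step_arm:
  plan:
    - {"offset": [-0.7,-0.5,0],"grip": 0.85}
    - {"offset": [-0.7,-0.5,0],"grip": 0.85}
    - {"offset": [0,0,0],"grip": 0.85}
    - {"offset": [0,0,0],"grip": 0.85}

```text
schema error: expected keys offset, delta_rot, grip
```

```bash
python3 - <<'E'
from h import *
o=get_obs(); print(o)
q=R.from_quat(o["ee_rot"]).as_matrix()
print(q.round(4), q.T@(np.array([.589,-.168,.091])-o["position"])/.03)
c=read_camera("wrist"); 
for z in(0,.1):
    p=proj(c,[.589,-.168,z]);print(p)
    cv2.circle(c["image"],(int(p[0]),int(p[1])),2,(0,255,0),-1)
print(c["eye"],c["attitude"])
import pickle; pickle.dump(c,open("w.pkl","wb")); cv2.imwrite("pics/w.png",c["image"])
E
```

```text
{'time_s': 0.1, 'joints': array([ 1.26535963e+00,  3.51232722e-01,  1.65237324e+00,  1.98401325e-05,
        1.13906988e+00, -8.45913338e-02]), 'qvel': array([-0.00054874, -0.00150755, -0.00019533,  0.00103339,  0.00021687,
       -0.00072289]), 'joint_torque': array([ 1.57713770e-03, -5.06827497e+01, -2.91878611e+01, -1.23026161e-04,
        2.65705283e-03, -7.53824634e-05]), 'position': array([0.12036171, 0.53638221, 0.24777965]), 'ee_rot': array([ 1.10202530e-01,  9.93909004e-01, -5.29581063e-04, -1.13786800e-04]), 'wrist_force': array([-0.22735098, -0.36221944, -0.448978  ]), 'moment': array([0.020663  , 0.03661562, 0.00899425]), 'grasp_force': 0.0, 'width': 0.08526904367697505}
[[-9.757e-01  2.191e-01 -3.000e-04]
 [ 2.191e-01  9.757e-01 -1.000e-03]
 [ 1.000e-04 -1.100e-03 -1.000e+00]] [-20.38588184 -19.48143036   5.2447569 ]
[np.float64(-18.117426655505824), np.float64(506.32889185760536)]
[np.float64(-86.95284515144908), np.float64(591.3477366936982)]
[0.04641147 0.55358986 0.37340072] [0.77199001 0.61710185 0.09531022 0.11888105]
```

View pics/w.png

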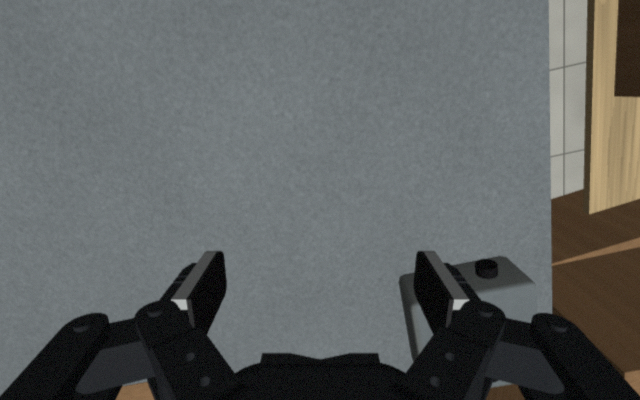

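The calls were refused because `delta_rot` is required, so the arm has not moved. The wrist picture just shows the fingers over bare bench at the start pose.

step_arm:
  plan:
    - {"offset": [-0.5,-0.5,0],"delta_rot": [0,0,0],"grip": 0.85}
    - {"offset": [-1,-0.97,0],"delta_rot": [0,0,0],"grip": 0.85}
    - {"offset": [-1,-0.97,0],"delta_rot": [0,0,0],"grip": 0.85}
    - {"offset": [-1,-0.97,0],"delta_rot": [0,0,0],"grip": 0.85}
    - {"offset": [-1,-0.97,0],"delta_rot": [0,0,0],"grip": 0.85}
    - {"offset": [-1,-0.97,0],"delta_rot": [0,0,0],"grip": 0.85}
    - {"offset": [-1,-0.97,0],"delta_rot": [0,0,0],"grip": 0.85}
    - {"offset": [-1,-0.97,0],"delta_rot": [0,0,0],"grip": 0.85}
    - {"offset": [-1,-0.97,0],"delta_rot": [0,0,0],"grip": 0.85}
    - {"offset": [-1,-0.97,0],"delta_rot": [0,0,0],"grip": 0.85}
    - {"offset": [-1,-0.97,0],"delta_rot": [0,0,0],"grip": 0.85}
    - {"offset": [-1,-0.97,0],"delta_rot": [0,0,0],"grip": 0.85}
    - {"offset": [-1,-0.97,0],"delta_rot": [0,0,0],"grip": 0.85}
    - {"offset": [-1,-0.97,0],"delta_rot": [0,0,0],"grip": 0.85}
    - {"offset": [-1,-0.97,0],"delta_rot": [0,0,0],"grip": 0.85}
    - {"offset": [-1,-0.97,0],"delta_rot": [0,0,0],"grip": 0.85}
    - {"offset": [-1,-0.97,0],"delta_rot": [0,0,0],"grip": 0.85}
    - {"offset": [-1,-0.97,0],"delta_rot": [0,0,0],"grip": 0.85}
    - {"offset": [-1,-0.97,0],"delta_rot": [0,0,0],"grip": 0.85}
    - {"offset": [-0.5,-0.5,0],"delta_rot": [0,0,0],"grip": 0.85}

```text
time_s: 2.15
position: [0.5563, -0.1312, 0.2479]
ee_rot: [0.111, 0.994, -0.0, -0.0]
wrist_force: [-0.5, 1.0, 0.2]
width: 0.0724
grasp_force: 0.0
```

step_arm:
  plan:
    - {"offset": [-0.7,-0.5,0],"delta_rot": [0,0,0],"grip": 0.85}
    - {"offset": [-0.7,-0.5,0],"delta_rot": [0,0,0],"grip": 0.85}
    - {"offset": [0,0,0],"delta_rot": [0,0,0],"grip": 0.85}
    - {"offset": [0,0,0],"delta_rot": [0,0,0],"grip": 0.85}

```text
time_s: 2.55
position: [0.5894, -0.167, 0.2477]
ee_rot: [0.11, 0.994, 0.0, -0.001]
wrist_force: [0.3, 0.4, 0.7]
width: 0.0727
grasp_force: 0.0
```

```bash
python3 - <<'E'
from h import *
o=get_obs(); print(o["time_s"],o["position"],o["joints"],o["width"])
q=R.from_quat(o["ee_rot"]).as_matrix()
print(q.round(4), q.T@(np.array([.589,-.168,.091])-o["position"])/.03)
c=read_camera("wrist"); 
for z in(0,.1):
    p=proj(c,[.589,-.168,z]);print(p)
    cv2.circle(c["image"],(int(p[0]),int(p[1])),2,(0,255,0),-1)
import pickle; pickle.dump(c,open("w.pkl","wb")); cv2.imwrite("pics/w2.png",c["image"])
E
```

```text
2.55 [ 0.58938486 -0.16696388  0.24767381] [-3.52089932e-01  4.65675387e-01  1.48091654e+00  1.47840053e-04
  1.19626729e+00 -1.70163559e+00] 0.07266232351665236
[[-9.756e-01  2.195e-01 -1.100e-03]
 [ 2.195e-01  9.756e-01  6.000e-04]
 [ 1.200e-03  3.000e-04 -1.000e+00]] [-1.52960404e-03 -3.80859692e-02  5.22245116e+00]
[np.float64(317.88631387227815), np.float64(157.7856109245797)]
[np.float64(317.4851263822641), np.float64(180.69778670428502)]
```

View pics/w2.png

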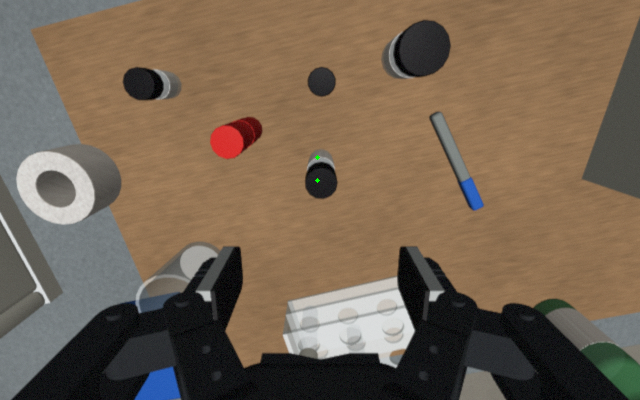

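In the wrist view the cap centre is at (320.5,180), about 3 px to the right of my prediction. So the vial is at y≈-0.166, well inside the jaws. I descend and grip.

step_arm:
  plan:
    - {"offset": [0,0.03,0.5],"delta_rot": [0,0,0],"grip": 0.85}
    - {"offset": [0,0,1],"delta_rot": [0,0,0],"grip": 0.85}
    - {"offset": [0,0,1],"delta_rot": [0,0,0],"grip": 0.85}
    - {"offset": [0,0,1],"delta_rot": [0,0,0],"grip": 0.85}
    - {"offset": [0,0,0.9],"delta_rot": [0,0,0],"grip": 0.85}
    - {"offset": [0,0,0.5],"delta_rot": [0,0,0],"grip": 0.85}
    - {"offset": [0,0,0.3],"delta_rot": [0,0,0],"grip": 0.85}
    - {"offset": [0,0,0],"delta_rot": [0,0,0],"grip": 0.85}
    - {"offset": [0,0,0],"delta_rot": [0,0,0],"grip": 0.5}
    - {"offset": [0,0,0],"delta_rot": [0,0,0],"grip": 0.4}
    - {"offset": [0,0,0],"delta_rot": [0,0,0],"grip": 0.3}
    - {"offset": [0,0,0],"delta_rot": [0,0,0],"grip": 0.2}
    - {"offset": [0,0,0],"delta_rot": [0,0,0],"grip": 0.2}
    - {"offset": [0,0,0],"delta_rot": [0,0,0],"grip": 0.2}
    - {"offset": [0,0,0],"delta_rot": [0,0,0],"grip": 0.2}
  force: 40

```text
time_s: 4.1
position: [0.5905, -0.1664, 0.0934]
ee_rot: [0.11, 0.994, -0.0, 0.001]
wrist_force: [-0.8, 0.3, 6.9]
width: 0.0278
grasp_force: 39.2
```

step_arm:
  plan:
    - {"offset": [0,0,-0.3],"delta_rot": [0,0,0],"grip": 0.2}
    - {"offset": [0,0,-0.6],"delta_rot": [0,0,0],"grip": 0.2}
    - {"offset": [0,0,-0.9],"delta_rot": [0,0,0],"grip": 0.2}
    - {"offset": [0,0,-1],"delta_rot": [0,0,0],"grip": 0.2}
    - {"offset": [0,0,-1],"delta_rot": [0,0,0],"grip": 0.2}
    - {"offset": [0,0,-0.9],"delta_rot": [0,0,0],"grip": 0.2}
    - {"offset": [0,0,-0.3],"delta_rot": [0,0,0],"grip": 0.2}
    - {"offset": [0,0,0],"delta_rot": [0,0,0],"grip": 0.2}
    - {"offset": [0,0,0],"delta_rot": [0,0,0],"grip": 0.2}

```text
time_s: 5.0
position: [0.5894, -0.166, 0.241]
ee_rot: [0.11, 0.994, 0.0, -0.001]
wrist_force: [0.1, -0.2, -0.7]
width: 0.0276
grasp_force: 39.4
```

```bash
python3 - <<'E'
from h import *
o=get_obs(); print(o["time_s"],o["position"],o["wrist_force"],o["width"])
q=R.from_quat(o["ee_rot"]).as_matrix()
print(q.T@(np.array([.5567,.2342,.25])-o["position"])/.03)
c=read_camera("side"); p=o["position"]; b=p-[0,0,.0925]
u,v=map(int,proj(c,b)); print(u,v,proj(c,b))
im=c["image"]; x0,y0=max(u-50,0),max(v-60,0)
cr=cv2.resize(im[y0:y0+90,x0:x0+100],None,fx=5,fy=5,interpolation=cv2.INTER_CUBIC)
for a in np.linspace(0,6.28,30):
  z=proj(c,b+[.014*np.cos(a),.014*np.sin(a),0]); cv2.circle(cr,(int((z[0]-x0+.5)*5),int((z[1]-y0+.5)*5)),1,(0,0,255),-1)
cv2.imwrite("pics/held.png",cr)
E
```

```text
5.0 [ 0.5893848  -0.16595388  0.24099493] [ 0.0502694  -0.18999597 -0.69104768] 0.0275977134424412
[ 3.98531038 12.77595514 -0.28974754]
306 123 [np.float64(306.07102352534156), np.float64(123.66625859720837)]
```

View pics/held.png

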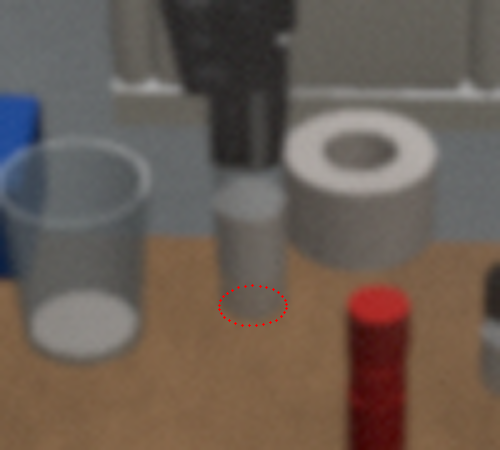

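The vial is held upright, and its bottom matches the prediction (TCP − 0.0925). I carry it to above the well.

step_arm:
  plan:
    - {"offset": [0.1,0.3,0],"delta_rot": [0,0,0],"grip": 0.2}
    - {"offset": [0.2,0.6,0],"delta_rot": [0,0,0],"grip": 0.2}
    - {"offset": [0.3,0.9,0],"delta_rot": [0,0,0],"grip": 0.2}
    - {"offset": [0.3,1,0],"delta_rot": [0,0,0],"grip": 0.2}
    - {"offset": [0.3,1,0],"delta_rot": [0,0,0],"grip": 0.2}
    - {"offset": [0.3,1,0],"delta_rot": [0,0,0],"grip": 0.2}
    - {"offset": [0.3,1,0],"delta_rot": [0,0,0],"grip": 0.2}
    - {"offset": [0.3,1,0],"delta_rot": [0,0,0],"grip": 0.2}
    - {"offset": [0.3,1,0],"delta_rot": [0,0,0],"grip": 0.2}
    - {"offset": [0.3,1,0],"delta_rot": [0,0,0],"grip": 0.2}
    - {"offset": [0.3,1,0],"delta_rot": [0,0,0],"grip": 0.2}
    - {"offset": [0.3,1,0],"delta_rot": [0,0,0],"grip": 0.2}
    - {"offset": [0.3,0.9,0],"delta_rot": [0,0,0],"grip": 0.2}
    - {"offset": [0.2,0.7,0],"delta_rot": [0,0,0],"grip": 0.2}
    - {"offset": [0.19,0.38,0],"delta_rot": [0,0,0],"grip": 0.2}
    - {"offset": [0,0,0],"delta_rot": [0,0,0],"grip": 0.2}
    - {"offset": [0,0,0],"delta_rot": [0,0,0],"grip": 0.2}
    - {"offset": [0,0,0],"delta_rot": [0,0,0],"grip": 0.2}

```text
time_s: 6.85
position: [0.5571, 0.2333, 0.2423]
ee_rot: [0.111, 0.994, -0.0, -0.0]
wrist_force: [-0.4, 0.1, -0.3]
width: 0.0278
grasp_force: 39.5
```

```bash
python3 - <<'E'
from h import *
o=get_obs(); print(o["time_s"],o["position"],o["wrist_force"],o["width"])
q=R.from_quat(o["ee_rot"]).as_matrix()
print(q.round(4),q.T@(np.array([.5567,.2342,.1125])-o["position"])/.03)
c=read_camera("side"); p=o["position"]; b=p-[0,0,.0925]
im=c["image"]; x0,y0=265,230
cr=cv2.resize(im[y0:y0+120,x0:x0+100],None,fx=5,fy=5,interpolation=cv2.INTER_CUBIC)
for r,d in((.014,b),(.032,np.array([.5567,.2342,.083]))):
 for a in np.linspace(0,6.28,40):
  z=proj(c,d+[r*np.cos(a),r*np.sin(a),0]); cv2.circle(cr,(int((z[0]-x0+.5)*5),int((z[1]-y0+.5)*5)),1,(0,0,255),-1)
cv2.imwrite("pics/above.png",cr)
E
```

```text
6.85 [0.55710716 0.23334017 0.24226259] [-0.35360398  0.12320582 -0.3208703 ] 0.027847144813881515
[[-9.755e-01  2.199e-01 -1.000e-04]
 [ 2.199e-01  9.755e-01 -2.000e-04]
 [ 1.000e-04 -2.000e-04 -1.000e+00]] [0.01920096 0.02601816 4.3254149 ]
```

View pics/above.png

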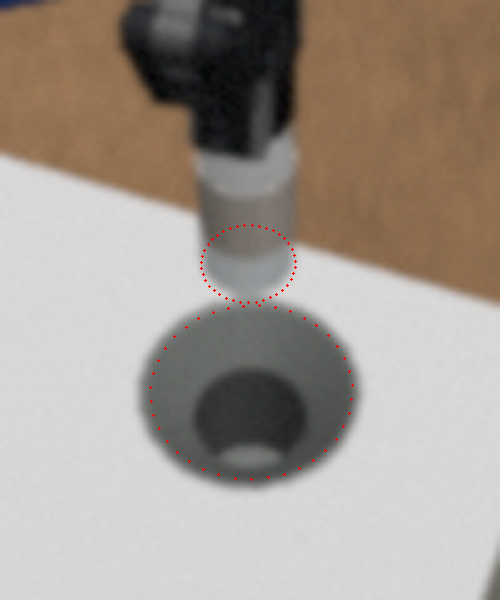

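The vial sits centred over the well to within about 1 mm: vial at u≈248, bore at ≈250 in the crop. I lower it in stages and watch the force.

step_arm:
  plan:
    - {"offset": [0.02,0.02,0.4],"delta_rot": [0,0,0],"grip": 0.2}
    - {"offset": [0,0,0.7],"delta_rot": [0,0,0],"grip": 0.2}
    - {"offset": [0,0,0.7],"delta_rot": [0,0,0],"grip": 0.2}
    - {"offset": [0,0,0.5],"delta_rot": [0,0,0],"grip": 0.2}
    - {"offset": [0,0,0.4],"delta_rot": [0,0,0],"grip": 0.2}
    - {"offset": [0,0,0.3],"delta_rot": [0,0,0],"grip": 0.2}
    - {"offset": [0,0,0],"delta_rot": [0,0,0],"grip": 0.2}

```text
time_s: 7.6
position: [0.5563, 0.2347, 0.1512]
ee_rot: [0.11, 0.994, -0.0, -0.001]
wrist_force: [-0.3, -0.0, -0.3]
width: 0.028
grasp_force: 39.5
```

step_arm:
  plan:
    - {"offset": [0,0,0.3],"delta_rot": [0,0,0],"grip": 0.2}
    - {"offset": [0,0,0.3],"delta_rot": [0,0,0],"grip": 0.2}
    - {"offset": [0,0,0.3],"delta_rot": [0,0,0],"grip": 0.2}
    - {"offset": [0,0,0.2],"delta_rot": [0,0,0],"grip": 0.2}
    - {"offset": [0,0,0],"delta_rot": [0,0,0],"grip": 0.2}

```text
time_s: 8.1
position: [0.5562, 0.2347, 0.1182]
ee_rot: [0.11, 0.994, -0.0, -0.001]
wrist_force: [-0.0, -0.8, -0.8]
width: 0.0278
grasp_force: 39.5
```

No contact yet. About 6 mm remains, so I go on in small steps until the floor is felt.

step_arm:
  plan:
    - {"offset": [0,0,0.07],"delta_rot": [0,0,0],"grip": 0.2}
    - {"offset": [0,0,0.07],"delta_rot": [0,0,0],"grip": 0.2}
    - {"offset": [0,0,0],"delta_rot": [0,0,0],"grip": 0.2}

```text
time_s: 8.4
position: [0.5566, 0.2349, 0.115]
ee_rot: [0.11, 0.994, -0.0, 0.0]
wrist_force: [-0.9, -0.6, -0.7]
width: 0.0275
grasp_force: 39.5
```

step_arm:
  plan:
    - {"offset": [0,0,0.04],"delta_rot": [0,0,0],"grip": 0.2}
    - {"offset": [0,0,0],"delta_rot": [0,0,0],"grip": 0.2}

```text
time_s: 8.6
position: [0.5566, 0.2349, 0.1139]
ee_rot: [0.11, 0.994, 0.0, 0.0]
wrist_force: [-0.6, -0.2, -0.1]
width: 0.0275
grasp_force: 39.5
```

step_arm:
  plan:
    - {"offset": [0,0,0.04],"delta_rot": [0,0,0],"grip": 0.2}
    - {"offset": [0,0,0],"delta_rot": [0,0,0],"grip": 0.2}

```text
time_s: 8.8
position: [0.557, 0.2349, 0.1134]
ee_rot: [0.11, 0.994, 0.0, 0.001]
wrist_force: [-0.4, -0.3, 6.4]
width: 0.0279
grasp_force: 39.9
```

step_arm:
  plan:
    - {"offset": [0,0,0.04],"delta_rot": [0,0,0],"grip": 0.2}
    - {"offset": [0,0,0],"delta_rot": [0,0,0],"grip": 0.2}

```text
time_s: 9.0
position: [0.5575, 0.235, 0.1133]
ee_rot: [0.11, 0.994, 0.0, 0.001]
wrist_force: [-1.6, -1.8, 14.1]
width: 0.0275
grasp_force: 40.9
```

The floor is felt at TCP z 0.1134, where home was predicted (0.1125). I open the gripper and retreat straight up.

step_arm:
  plan:
    - {"offset": [0,0,-0.04],"delta_rot": [0,0,0],"grip": 0.2}
    - {"offset": [0,0,0],"delta_rot": [0,0,0],"grip": 0.4}
    - {"offset": [0,0,0],"delta_rot": [0,0,0],"grip": 0.6}
    - {"offset": [0,0,0],"delta_rot": [0,0,0],"grip": 0.8}
    - {"offset": [0,0,0],"delta_rot": [0,0,0],"grip": 0.8}
    - {"offset": [0,0,0],"delta_rot": [0,0,0],"grip": 0.8}
    - {"offset": [0,0,-0.3],"delta_rot": [0,0,0],"grip": 0.8}
    - {"offset": [0,0,-0.6],"delta_rot": [0,0,0],"grip": 0.8}
    - {"offset": [0,0,-1],"delta_rot": [0,0,0],"grip": 0.8}
    - {"offset": [0,0,-1],"delta_rot": [0,0,0],"grip": 0.8}
    - {"offset": [0,0,-1],"delta_rot": [0,0,0],"grip": 0.8}
    - {"offset": [0,0,-0.6],"delta_rot": [0,0,0],"grip": 0.8}
    - {"offset": [0,0,0],"delta_rot": [0,0,0],"grip": 0.8}
    - {"offset": [0,0,0],"delta_rot": [0,0,0],"grip": 0.8}

```text
time_s: 10.4
position: [0.5564, 0.2348, 0.2476]
ee_rot: [0.11, 0.994, 0.0, 0.0]
wrist_force: [-0.4, 0.3, -0.9]
width: 0.0685
grasp_force: 0.0
```

```bash
python3 - <<'E'
from h import *
c=read_camera("side"); im=c["image"]; x0,y0=230,100
sc=4
cr=cv2.resize(im[y0:y0+250,x0:x0+180],None,fx=2.4,fy=2.4,interpolation=cv2.INTER_CUBIC)
for z0 in(.12,.092):
 for a in np.linspace(0,6.28,40):
  z=proj(c,[.5567+.0145*np.cos(a),.2342+.0145*np.sin(a),z0]); cv2.circle(cr,(int((z[0]-x0+.5)*2.4),int((z[1]-y0+.5)*2.4)),0,(0,0,255),-1)
cv2.imwrite("pics/end.png",cr)
E
```

```text
(no output)
```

View pics/end.png

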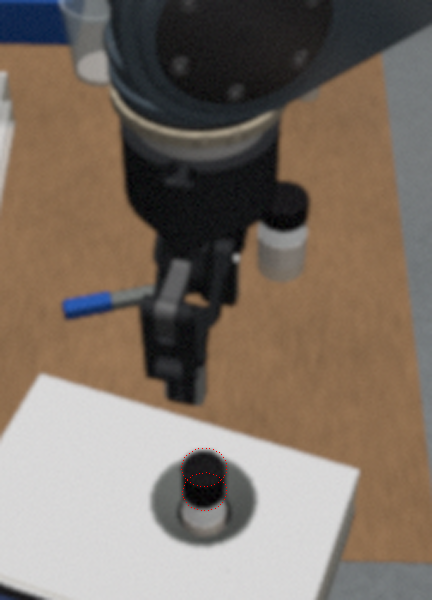

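The vial stands upright in the well. Its cap at (204,480) in the crop lies on the predicted home outline, the gripper is clear, and the wide vial still stands.

```bash
python3 -c "
from bench import *
print(hand_in())"
```

```text
the job is handed in; nothing more can be done
None
```

The tall vial is standing cap up on the bottom of the photometer well, held until the floor was felt and then released; the arm touched neither of the other two vials, and the job is handed in at about 10.5 s.

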